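Fit the filling tube to the balloon counter's air outlet

TASK

Get the balloon-filling outlet ready for the next customer: take the filling tube with the red sleeve out of the rack and, with the air still shut off, push its stem into the slanting push-in fitting, past the seal, until it bottoms. Then swing the red valve lever fully open, let go, and leave the other tubes in the rack and the other things on the counter where they are.

Things in the scene. Friction and masses are not known exactly. Their poses are not given: they have to be found in the camera images.
- red_tube_grip (a point): Centre of the red ribbed sleeve (24 mm diameter, 40 mm long, ribs 25 mm; hold it here) of the tube to fit; z along the tube, stem end to nozzle. Rigid, round, about 80 g, 133 mm long: 75 mm stem, sleeve, 18 mm tapering nozzle (its end 38 mm above this point). Starts upright in any of the rack's 3 holes, 40 mm deep in it, the sleeve's underside 35 mm above the rack's top.
- red_tube_foot (a point): Centre of the lower end face of the red tube's aluminium stem, 95 mm from the sleeve's centre; z along the tube to its nozzle. The stem is 16 mm in diameter, its first 5 mm tapering to 11.6 mm. A black ring on it, 32 to 34.5 mm from the end, is the insertion mark: it meets the fitting's blue collar when the tube is home.
- collet_mouth (a point): Centre of the mouth of the push-in fitting (grey, 31 mm diameter, flared blue collar 35 mm) at the left end of the air outlet, 132 mm above the counter. z points out along its bore, 32 degrees from vertical, leaning to the station's front (-x): tube and gripper must lean with it. The bore has 0.6 mm to spare round the stem; the collar's top 2 mm flare from 18 to 23 mm.
- collet_bottom (a point): Centre of the bottom of the fitting's bore, 32 mm below the mouth along it, same axes; the stem's end stands here when the tube is home. The seal, about 12 to 18 mm below the mouth, takes some 10 to 16 N to push the stem's end through, then drags with 4 to 9 N down to the bottom. It then holds the tube.
- valve (a joint): Quarter-turn valve lever (rad): 0 is shut, pointing to the station's front (-x), square to the pipe; 1.571 is fully open, at its stop, along the pipe, pointing to the station's right (-y). Turns counter-clockwise seen from above about a vertical axis, stays where it is left, needs about 2 N at its end. Starts at 0 to 0.12.
- valve_pivot (a point): Point on the lever's vertical axis at the lever's mid-height, 122 mm above the counter; its axes are those of the station.
- valve_tip (a point): Point on the lever's middle line 65 mm from its axis, 15 mm from its end, at mid-height. The lever's red sleeve runs from 22 to 80 mm from the axis, 16 mm wide, 10 mm thick; below it is free space down to the station's foot plate (8 mm thick).
- station: Air outlet, fixed: grey foot plate 110 (x) by 330 (y) by 8 mm. Along the pipe (along y, 90 mm up): filter-regulator 132 mm right (-y) of the origin (knob ends 151 mm up, gauge reaches 45 mm to the front), valve at the origin, push-in fitting 120 mm left. Origin: centre of the plate's underside; its front looks to -x.
- rack: Grey rack block, 60 mm (x) by 210 mm (y) by 45 mm high, fixed, with three holes of 17.5 mm diameter and 40 mm depth in its top, in a row along y, 75 mm apart, the middle one at its centre. Origin: centre of its underside.
- blue_tube_grip (a point): Centre of the blue sleeve of another filling tube (same stem and sleeve, thin nozzle 22 mm long), upright in the rack; to be left there.
- yellow_tube_grip (a point): Centre of the yellow sleeve of another filling tube (same stem and sleeve, flanged nozzle 18 mm long), upright in the rack; to be left there.
- pot_orange: Orange paint pot with black cap, 52 mm diameter, 66 mm high, standing loose; origin at the centre of its underside. Leave alone.
- pot_green: Green paint pot with black cap, 52 mm diameter, 66 mm high, standing loose; origin at the centre of its underside. Leave alone.
- ribbon_spool: Light blue spool, 76 mm diameter, 50 mm high, standing on its flange; origin at the centre of its underside. Leave alone.
- carton: Small green carton, 80 by 120 by 55 mm high; origin at the centre of its underside. Leave alone.
- balloon_weight: Yellow round balloon weight, 60 mm diameter, 40 mm high; origin at the centre of its underside. Leave alone.
Mind the look-alikes: they are no part of the job. There is more than one size of the part that bears red_tube_grip; the job needs the largest.

How it is judged (in metres and radians):
On the way, in this order (a step that is already met when the one before it is completed fails the run):
1. the red-sleeved tube stands on the bottom of the fitting while the valve is still shut (distance between red_tube_foot and collet_bottom below 0.003 m and angle between the z axis of red_tube_foot and the z axis of collet_mouth, either way round below 0.1 rad and value of joint valve below 0.3 rad), for 0.2 s.
2. the valve lever is fully open, the tube still home (distance between red_tube_foot and collet_bottom below 0.003 m and angle between the z axis of red_tube_foot and the z axis of collet_mouth, either way round below 0.1 rad and value of joint valve above 1.42 rad), for 0.2 s.
At the end, for the whole second after the job is handed in: The red tube's stem end is within 3 mm of the centre of the fitting's bottom and the tube in line with the bore within 0.1 rad; the valve lever is at 1.42 rad or more; the other two tubes and the five other loose things are within 30 mm of where they started (all of step 2); the robot touches nothing.
It fails at once if another filling tube is moved more than 30 mm (distance of any of blue_tube_grip, yellow_tube_grip from where it was at the start of the episode above 0.03 m).
It fails at once if something standing on the counter is moved more than 30 mm (distance of any of pot_orange, pot_green, ribbon_spool, carton, balloon_weight from where it was at the start of the episode above 0.03 m).
It also fails if it takes over 59 s, if anything falls off the work surface, if the arm or the gripper's body presses on something with over 40 N, if the wrist force passes 120 N, or if a joint passes its speed limit or range.

ROBOT

A 6-joint arm with a two-finger parallel gripper is mounted at the origin on the work surface. World frame = base frame: x ahead of the robot, y to its left, z up, the work surface at z = 0. Lengths are in mm, angles in rad, forces in N, time in s.
With the tool pointing down it reaches from about 350 to 975 mm from the base axis. Payload 7.1 kg.
Tool frame: the origin (TCP) lies midway between the tips of the shut fingers; the grasp point (between the pads) lies 19 mm behind it (ctrl.grasp_offset is the distance from the TCP to the grasp point, in mm); z points along the fingers, y is the line along which they close (so a half turn about z gives the same grasp; the last joint's range is limited). The gripper opens to 88 mm and grips with 3 to 60 N. Pads are 20 mm wide; open, the fingers measure 115 mm over their backs; the gripper's body (75 mm by 178 mm) begins 61 mm behind the grasp point.
Start: joints at [-1.283, 0.423, 1.63, -0, 1.089, -0.019], TCP at [188.774, -595.793, 222.675] pointing down, gripper open.
Joint ranges: [-3, 3], [-0.9, 2.11], [0.09, 2.58], [-1.31, 4.45], [0.11, 2.69], [-2.54, 2.54]. Speed limits (rad/s): [2.39, 2.39, 3.01, 3.14, 3.14, 3.14].

INTERFACE

Orientations are given as a rotation vector (axis times angle).
In Python, from workcell import ctrl gives the robot as it stands. The module is installed in compiled form; this text tells all that it offers.
- The arm moves only by the tool servo_tool, never from a script. Its argument "rows" is a list of rows, each a list of 7 numbers: the turn, a rotation vector about the tool's x, y, z as a fraction of full scale, then the shift along the tool's x, y, z as a fraction of full scale, then the finger opening in mm, from 0 to 87.8. A call has 1 to 10 rows; each row is the pose to reach, as a shift and turn from the pose commanded when the call began, along the tool's axes at that moment; what a row does not reach only later rows make up. Full scale, the value 1, is 20 cm for a shift and 1.5 rad for a turn. A row lasts 1/8 s, in which the tool goes at most 62.5 mm and 10.7 degrees, less where a joint would pass 70% of its speed; a pose out of reach is approached as far as the arm can. A call with a number of a shift or a turn outside -1 to 1 is refused whole. A call with a gripper value outside its range is refused whole. The fingers move at their own pace and stop on an object; the grip force is fixed at half the most. Time passes only in rows, so rows that repeat a pose let the fingers close. It gives the time, the measured TCP pose, the force, the opening and the grip force at its end, in the units of the state.
- ctrl.get_obs(): the state, without advancing time (a new reading comes with each control period).
- ctrl.get_image(name): name is "side" or "top"; returns (picture, depth): 420x560x3 uint8, red, green, blue; 420x560 float32, mm along the optical axis (not along the pixel's ray), 0 where there is no reading.
- ctrl.camera_info(name): a dict with "intrinsics" (3x3 intrinsics, pixels), "R" (3x3) and "t" (3): a world point X has camera coordinates R X + t. Camera axes: x right, y down, z forward; pixel columns grow to the right and rows downward; lengths in mm; the calibration is good to about 2 mm. A picture is of the moment at which its call begins. camera_info takes no time and is no camera call.
- ctrl.close_job(): hands the job in; it is judged then, once.
The state is a dict: "t": time; "qpos": joint angles; "qvel": joint speeds; "joint_torque": joint torques, N m; "ee_pos": TCP position; "orientation": TCP orientation; "ft_force": force on the tool from outside, world axes, zero at the start; "moment": the same for the moment, N m; "width": finger opening in mm; "grasp_force": force on a finger pad.
Only numpy, scipy, OpenCV 4.12 (cv2) and the standard library are available. Lean on these libraries where they do the work, as an engineer would, in place of code of your own. Each camera call takes 0.05 s, during which the arm holds its last target. There are 200 camera calls.

## Working session

There is one attempt and no reset: what is moved stays moved. The work goes in short steps, Python scripts to look and compute and a tool call to move; the robot and the scene stay as the last step left them, time stands still between calls to the robot, and variables do not carry over. Pictures are saved under pics/ and viewed, at most 10 in all, crops included, and the job is handed in when it is done.

Besides the shell and the picture viewer there is one more tool, called after "Emit:" by a JSON object that holds its "op" and its "data", one argument or row to a line. servo_tool: Moves the arm, as the interface text tells. Its arguments: {"type":"object","properties":{"rows":{"type":"array","items":{"type":"array","items":{"type":"number"}}}},"required":["rows"]}

```bash
mkdir -p pics; cat > h.py <<'E'
import numpy as np, cv2
from workcell import ctrl
from scipy.spatial.transform import Rotation as Ro
def grab(n,name):
    im,d=ctrl.get_image(n); np.savez(f'pics/{name}.npz',im=im,d=d)
    cv2.imwrite(f'pics/{name}.png',im[:,:,::-1]); return im,d
def pts(n,d):
    c=ctrl.camera_info(n); K=np.array(c['intrinsics']);R=np.array(c['R']);t=np.array(c['t'])
    v,u=np.mgrid[:d.shape[0],:d.shape[1]]
    C=np.stack([(u-K[0,2])/K[0,0]*d,(v-K[1,2])/K[1,1]*d,d],-1)
    return (C-t)@R
def proj(n,X):
    c=ctrl.camera_info(n); K=np.array(c['intrinsics']); p=K@(np.array(c['R'])@X+np.array(c['t'])); return p[:2]/p[2]
E
python3 - <<'E'
from h import *
a,_=grab('side','s0');b,_=grab('top','t0')
for n in('side','top'):
    c=ctrl.camera_info(n);print(n,c['intrinsics'],c['R'],-np.array(c['R']).T@c['t'])
print(ctrl.get_obs())
E
```

```text
side [[457.5122405    0.         272.57797964]
 [  0.         457.5122405  209.57651752]
 [  0.           0.           1.        ]] [[-0.99659446 -0.08054089 -0.01768185]
 [-0.0406189   0.66610972 -0.7447469 ]
 [ 0.07176063 -0.74149241 -0.66711274]] [ 411.284206   1004.26236682  965.93570568]
top [[513.26620871   0.         278.71508117]
 [  0.         513.26620871 211.77123659]
 [  0.           0.           1.        ]] [[ 0.02268471 -0.99973413 -0.0041316 ]
 [-0.97802341 -0.02133495 -0.20740066]
 [ 0.20725737  0.00874563 -0.97824736]] [ 267.90244062   10.18553264 1366.25491296]
{'t': 0.1, 'qpos': array([-1.28296267e+00,  4.23761129e-01,  1.63064543e+00, -1.53346767e-06,
        1.08859633e+00, -1.90109615e-02]), 'qvel': array([ 0.00062194, -0.00135779, -0.00087949,  0.00076473,  0.0008854 ,
       -0.00043931]), 'joint_torque': array([ 9.79108117e-04, -5.45611882e+01, -2.74323696e+01,  6.45881100e-02,
        1.88036263e-02, -2.21358846e-05]), 'ee_pos': array([ 188.6512987 , -595.29867202,  221.96897038]), 'orientation': array([-3.10330998e+00, -4.79889308e-01,  2.98832730e-04]), 'ft_force': array([-1.18502043,  0.53084413,  0.27567335]), 'moment': array([-0.02187018,  0.03684949, -0.0404986 ]), 'grasp_force': 0.0, 'width': 87.90885589748088}
```

View pics/s0.png

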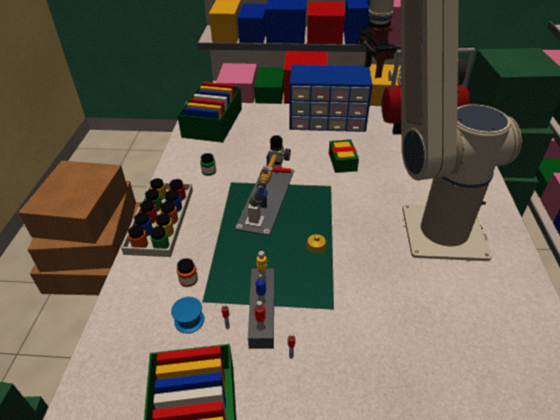

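View pics/t0.png

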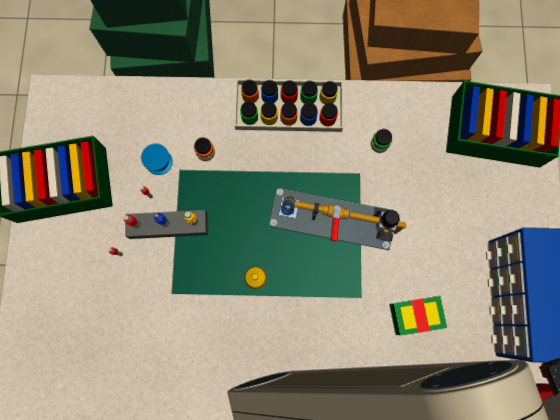

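Side view: the candidates for "red" are the sleeve in the rack's left hole at (260,312), and small red items loose on the counter at (225,313) and (291,343). The red lever is at (283,170). In the top view these are (131,217), (146,190), (114,251) and (335,224). The tube in the rack matches the description, so I'll check it in a crop and measure.

```bash
cat > m.py <<'E'
from h import *
s=np.load('pics/s0.npz');t=np.load('pics/t0.npz')
a=s['im'][235:355,165:325,::-1];b=t['im'][170:260,90:250,::-1]
c=s['im'][125:240,225:305,::-1];d=t['im'][170:260,260:420,::-1]
r=lambda x:cv2.resize(x,(400,300),interpolation=cv2.INTER_CUBIC)
cv2.imwrite('pics/c0.png',np.vstack([np.hstack([r(a),r(b)]),np.hstack([r(c),r(d)])]))
for n,f in(('side',s),('top',t)):
    P=pts(n,f['d']);hsv=cv2.cvtColor(f['im'],cv2.COLOR_RGB2HSV);H,S,V=cv2.split(hsv)
    ok=(P[...,2]>15)&(P[...,2]<260)&(P[...,0]>250)&(P[...,0]<900)&(abs(P[...,1])<560)&(f['d']>0)
    for nm,m in(('red',((H<5)|(H>174))&(S>150)),('blue',(H>100)&(H<128)&(S>120)),('yel',(H>14)&(H<32)&(S>150)),('dark',(V<60))):
        m=(m&ok).astype('u1');k,l,st,ce=cv2.connectedComponentsWithStats(m)
        for i in range(1,k):
            if st[i,4]>12:
                q=P[l==i];print(n,nm,st[i,4],ce[i].round(1),np.median(q,0).round(),'min',q.min(0).round(),'max',q.max(0).round())
E
python3 m.py
```

```text
side red 122 [210.  102.2] [ 786. -543.  113.] min [ 739. -559.   79.] max [ 867. -523.  120.]
side red 82 [343.3 148.8] [ 286. -339.   55.] min [ 251. -359.   50.] max [ 328. -322.   61.]
side red 78 [280.9 169.3] [ 493. -114.  125.] min [ 463. -131.  118.] max [ 516. -106.  130.]
side red 15 [170.3 187.7] [843. -94.  52.] min [ 835. -107.   45.] max [851. -73.  62.]
side red 65 [181.4 190.5] [809. -98.  41.] min [ 803. -152.   15.] max [820. -61.  64.]
side red 87 [152.1 213.1] [873.  14.  43.] min [847. -15.  19.] max [888.  62.  63.]
side red 130 [259.6 313.9] [504. 401. 108.] min [494. 384.  79.] max [518. 406. 127.]
side red 47 [225.  312.3] [590. 377.  72.] min [584. 370.  54.] max [597. 382.  84.]
side red 58 [291. 342.] [431. 446.  73.] min [425. 436.  54.] max [438. 450.  88.]
side red 714 [188.7 354.9] [641. 515. 113.] min [576. 484.  86.] max [707. 534. 118.]
side blue 375 [315.4  87.9] [ 403. -544.  198.] min [ 251. -560.   16.] max [ 487. -532.  205.]
side blue 22 [349.5  96.6] [ 268. -542.  148.] min [ 252. -548.  125.] max [ 272. -531.  179.]
side blue 14 [309.6  98.1
[... 8844 characters left out ...]
in [475. 213.  15.] max [548. 421.  45.]
top dark 341 [388.1 220.1] [ 514. -247.  148.] min [ 472. -279.   24.] max [ 551. -230.  158.]
top dark 86 [380.  232.6] [ 486. -232.  103.] min [ 474. -244.   43.] max [ 518. -224.  115.]
top dark 942 [508.3 281.6] [ 376. -534.  116.] min [ 250. -542.   15.] max [ 488. -523.  202.]
top dark 91 [514.2 263.4] [ 412. -534.  156.] min [ 390. -541.  133.] max [ 436. -531.  189.]
top dark 78 [505.  294.9] [ 342. -534.   96.] min [ 320. -541.   63.] max [ 364. -531.  124.]
top dark 98 [394.1 317.1] [ 283. -277.   36.] min [ 251. -283.   16.] max [ 316. -270.   56.]
top dark 54 [497.  324.6] [ 270. -534.   37.] min [ 259. -541.   17.] max [ 279. -531.   64.]
```

View pics/c0.png

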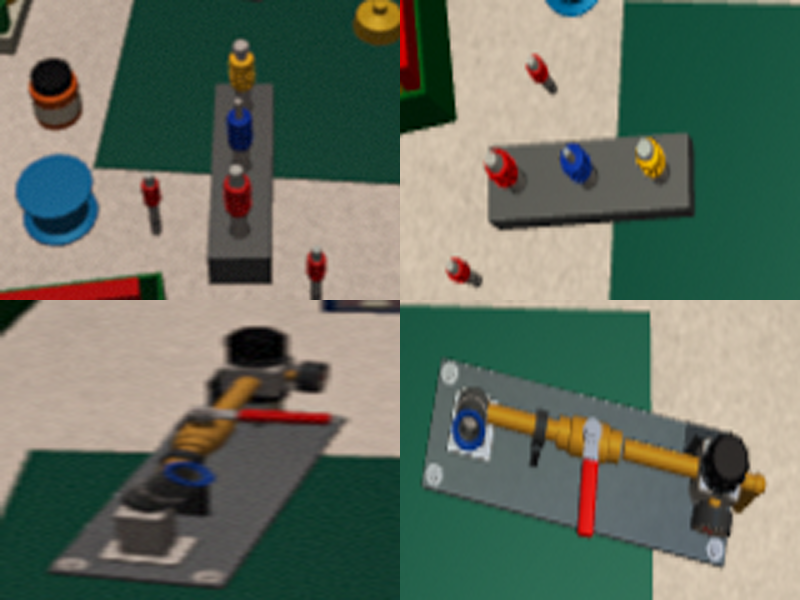

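The crop confirms it: the large red-sleeved tube is in the rack's left hole, beside blue and yellow. The two loose red ones are smaller. Next I'll fit the poses.

```bash
cat > fit.py <<'E'
from h import *
from scipy.optimize import least_squares
s=np.load('pics/s0.npz');t=np.load('pics/t0.npz')
for n,f in(('side',s),('top',t)):
    print(n);P=pts(n,f['d']);H,S,V=cv2.split(cv2.cvtColor(f['im'],cv2.COLOR_RGB2HSV));X,Y,Z=np.moveaxis(P,-1,0)
    near=lambda x,y,r:np.hypot(X-x,Y-y)<r
    for nm,x,y in(('red',502,393),('blue',510,319),('yel',516,243)):
        m=near(x,y,22)&(Z>85)&(Z<116)&(S>120)
        g=lambda c:np.hypot(X[m]-c[0],Y[m]-c[1])-12.3
        r=least_squares(g,[x,y],loss='soft_l1');print(nm,m.sum(),r.x.round(1),abs(r.fun).mean().round(2))
        mm=near(x,y,25)&(Z>132);print('  top z',Z[near(x,y,25)].max().round(), X[mm].mean().round(1),Y[mm].mean().round(1))
    # rack top
    m=(abs(Z-45)<3)&near(509,318,125)&(S<80);q=np.c_[X[m],Y[m]].astype('f4');print('rack',m.sum(),cv2.minAreaRect(q),Z[m].mean())
    # plate
    m=(abs(Z-8)<3.5)&near(525,-116,190)&~((H>60)&(H<95)&(S>90))&(S<70)
    m=cv2.morphologyEx(m.astype('u1'),cv2.MORPH_OPEN,np.ones((3,3)))
    k,l,st,_=cv2.connectedComponentsWithStats(m);i=1+st[1:,4].argmax();m=l==i
    q=np.c_[X[m],Y[m]].astype('f4');print('plate',m.sum(),cv2.minAreaRect(q),Z[m].mean())
    # collar
    m=(near(537,1,25)&(Z>115)&(H>100)&(H<130)&(S>120)).astype('u1')
    c=max(cv2.findContours(m,cv2.RETR_EXTERNAL,cv2.CHAIN_APPROX_NONE)[0],key=len);e=cv2.fitEllipse(c);q=P[m>0]
    c0=q.mean(0);w=np.linalg.svd(q-c0)[2][2];w*=np.sign(w[2]);print('collar',e,c0.round(1),'n',w.round(3))
    ci=ctrl.camera_info(n);K=np.array(ci['intrinsics']);R=np.array(ci['R']);o=-R.T@ci['t']
    d=R.T@np.linalg.inv(K)@[*e[0],1];print('ray z132',(o+d*(132-o[2])/d[2]).round(1),'z134',(o+d*(134-o[2])/d[2]).round(1))
    # lever
    m=near(492,-116,60)&(Z>112)&(Z<136)&((H<5)|(H>174))&(S>140);q=np.c_[X[m],Y[m]];c0=q.mean(0);v=np.linalg.svd(q-c0)[2][0];pr=(q-c0)@v
    print('lever',c0.round(1),v.round(3),pr.min().round(),pr.max().round(),Z[m].mean())
    # pipe
    m=near(530,-116,150)&(Z>97)&(Z<106)&(H>10)&(H<30)&(S>120);q=np.c_[X[m],Y[m]];c0=q.mean(0);v=np.linalg.svd(q-c0)[2][0];print('pipe',c0.round(1),v.round(3))
E
python3 fit.py
```

```text
side
red 91 [505.9 391.5] 0.93
  top z 139.0 505.6 394.1
blue 80 [511.5 316.6] 0.88
  top z 143.0 510.9 319.7
yel 78 [516.8 241.8] 0.83
  top z 140.0 517.0 244.4
rack 1053 ((540.6535034179688, 320.51104736328125), (117.34590911865234, 212.74427795410156), 4.575342178344727) 44.461784609941866
plate 684 ((516.5164184570312, -103.94996643066406), (306.18890380859375, 61.331451416015625), 81.68143463134766) 7.694894026029391
collar ((262.434326171875, 191.68927001953125), (7.83364725112915, 9.995253562927246), 134.25921630859375) [5.362e+02 2.000e-01 1.294e+02] n [-0.57   0.013  0.821]
ray z132 [536.1   2.7 132. ] z134 [535.8   5.1 134. ]
lever [ 490.5 -115.6] [-0.994  0.105] -26.0 28.0 125.00080606107375
pipe [ 536.3 -135.6] [0.192 0.981]
top
red 44 [507.4 395.1] 0.45
  top z 143.0 505.8 393.5
blue 40 [512.7 320.4] 0.52
  top z 147.0 511.8 318.7
yel 31 [518.6 245.7] 0.57
  top z 142.0 517.2 244.5
rack 1029 ((512.4869384765625, 319.5516357421875), (61.60444641113281, 210.5098114013672), 4.115962505340576) 45.150655274816614
plate 60 ((490.60723876953125, -173.078857421875), (21.130624771118164, 27.208236694335938), 10.176959037780762) 8.472873797950662
collar ((287.0460205078125, 208.44532775878906), (11.664717674255371, 12.279669761657715), 94.53971099853516) [537.5   0.8 132.4] n [-0.53   0.078  0.844]
ray z132 [538.2   0.9 132. ] z134 [537.8   0.9 134. ]
lever [ 490.5 -116.5] [-0.995  0.098] -29.0 28.0 127.39932440711002
pipe [ 540.2 -126.2] [0.179 0.984]
```

```bash
cat > mv.py <<'E'
# usage: mv.py x y z  yx yy  [lean]  : target TCP, tool-y heading angle(deg), lean = 1 -> tool z along bore
from h import *
import sys
A=np.array([-0.520,0.099,0.848]);A/=np.linalg.norm(A)
def Rt(ang,lean):
    z=-A if lean else np.array([0,0,-1.]); h=np.array([np.cos(np.radians(ang)),np.sin(np.radians(ang)),0])
    y=h-z*(h@z);y/=np.linalg.norm(y);return np.c_[np.cross(y,z),y,z]
def need(p,ang,lean):
    o=ctrl.get_obs();R=Ro.from_rotvec(o['orientation'])
    dr=(R.inv()*Ro.from_matrix(Rt(ang,lean))).as_rotvec()/1.5;ds=R.inv().apply(np.array(p)-o['ee_pos'])/200
    print('t',round(o['t'],2),'pos',o['ee_pos'].round(1),'F',o['ft_force'].round(1),'w',round(o['width'],1),'g',o['grasp_force'])
    print('turn',dr.round(3),'shift',ds.round(3))
if __name__=='__main__':
    a=[float(v) for v in sys.argv[1:]];need(a[:3],a[3],len(a)>4 and a[4])
E
python3 mv.py 506 393.7 185 4.3; python3 mv.py 450 -300 250 4.3
```

```text
t 0.1 pos [ 188.7 -595.3  222. ] F [-1.2  0.5  0.3] w 87.9 g 0.0
turn [-0.001 -0.001 -0.893] shift [ 3.006 -4.234  0.191]
t 0.1 pos [ 188.7 -595.3  222. ] F [-1.2  0.5  0.3] w 87.9 g 0.0
turn [-0.001 -0.001 -0.893] shift [ 1.692 -1.013 -0.139]
```

Emit:
{"op": "servo_tool", "data": {
  "rows": [
    [0, 0, -0.12, 0.25, -0.2, -0.05, 60],
    [0, 0, -0.24, 0.5, -0.4, -0.1, 60],
    [0, 0, -0.36, 0.75, -0.6, -0.15, 60],
    [0, 0, -0.48, 1, -0.8, -0.15, 60],
    [0, 0, -0.6, 1, -1, -0.15, 60],
    [0, 0, -0.6, 1, -1, -0.15, 60]
  ]
}}

```text
t: 0.85
ee_pos: [318.5, -341.8, 252.3]
orientation: [-2.582, -1.787, 0.0]
ft_force: [0.4, -0.6, -0.1]
width: 59.9
grasp_force: 0.0
```

```bash
python3 mv.py 506 393.7 185 4.3; python3 mv.py 540 0 250 4.3
```

```text
t 0.85 pos [ 318.5 -341.8  252.3] F [ 0.4 -0.6 -0.1] w 59.9 g 0.0
turn [-0.001 -0.001 -0.29 ] shift [ 3.771 -0.418  0.341]
t 0.85 pos [ 318.5 -341.8  252.3] F [ 0.4 -0.6 -0.1] w 59.9 g 0.0
turn [-0.001 -0.001 -0.29 ] shift [1.99  0.434 0.013]
```

Emit:
{"op": "servo_tool", "data": {
  "rows": [
    [0, 0, -0.1, 0.3, 0.07, 0, 60],
    [0, 0, -0.2, 0.6, 0.14, 0, 60],
    [0, 0, -0.29, 0.9, 0.2, 0, 60],
    [0, 0, -0.29, 1, 0.3, 0, 60],
    [0, 0, -0.29, 1, 0.3, 0, 60]
  ]
}}

```text
t: 1.48
ee_pos: [448.0, -179.1, 252.6]
orientation: [2.14, 2.299, 0.0]
ft_force: [0.2, -0.7, -0.9]
width: 60.1
grasp_force: 0.0
```

```bash
python3 mv.py 506 393.7 185 4.3
```

```text
t 1.48 pos [ 448.  -179.1  252.6] F [ 0.2 -0.7 -0.9] w 60.1 g 0.0
turn [ 0.     0.    -0.002] shift [2.836 0.495 0.337]
```

Emit:
{"op": "servo_tool", "data": {
  "rows": [
    [0, 0, 0, 0.3, 0.06, 0, 60],
    [0, 0, 0, 0.6, 0.12, 0, 60],
    [0, 0, 0, 0.9, 0.2, 0, 60],
    [0, 0, 0, 1, 0.25, 0, 60]
  ]
}}

```text
t: 1.98
ee_pos: [481.9, 25.0, 252.6]
orientation: [-2.141, -2.299, 0.0]
ft_force: [0.2, -0.8, -0.2]
width: 59.9
grasp_force: 0.0
```

Emit:
{"op": "servo_tool", "data": {
  "rows": [
    [0, 0, 0, 0.3, 0.06, 0, 60],
    [0, 0, 0, 0.6, 0.12, 0, 60],
    [0, 0, 0, 0.9, 0.2, 0, 60],
    [0, 0, 0, 1, 0.24, 0, 60]
  ]
}}

```text
t: 2.48
ee_pos: [516.4, 228.0, 252.4]
orientation: [2.141, 2.299, -0.0]
ft_force: [0.1, 0.3, -0.0]
width: 60.4
grasp_force: 0.0
```

Emit:
{"op": "servo_tool", "data": {
  "rows": [
    [0, 0, 0, 0.3, 0, 0.1, 60],
    [0, 0, 0, 0.6, 0, 0.2, 60],
    [0, 0, 0, 0.84, 0, 0.33, 60],
    [0, 0, 0, 0.84, 0, 0.33, 60],
    [0, 0, 0, 0.84, 0, 0.33, 60]
  ]
}}

```text
t: 3.1
ee_pos: [504.3, 392.5, 186.4]
orientation: [2.143, 2.297, -0.002]
ft_force: [-0.2, -0.3, 0.0]
width: 59.8
grasp_force: 0.0
```

```bash
python3 - <<'E'
from h import *
a,da=grab('side','s1');b,db=grab('top','t1')
r=lambda x:cv2.resize(x[:,:,::-1],(400,400),interpolation=cv2.INTER_CUBIC)
cv2.imwrite('pics/c1.png',np.hstack([r(a[220:340,200:320]),r(b[160:280,80:200])]))
E
python3 mv.py 506 393.7 185 4.3
```

```text
t 3.2 pos [504.8 392.5 187.4] F [ 0.1  0.2 -0.6] w 60.1 g 0.0
turn [ 0.    -0.    -0.004] shift [0.005 0.007 0.012]
```

View pics/c1.png

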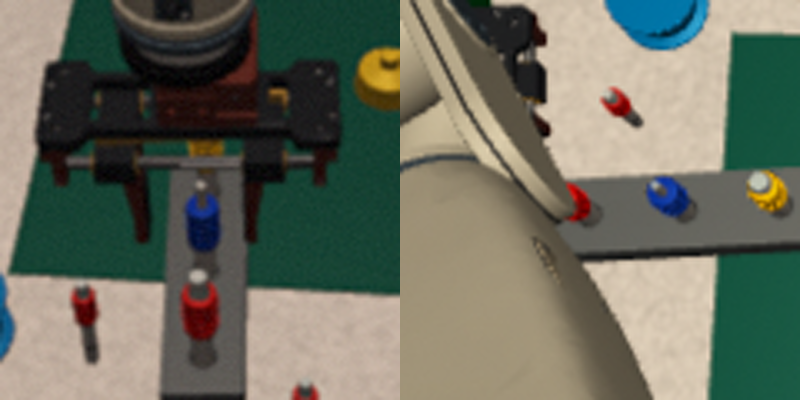

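The gripper is open above the rack, with its fingertips in the side view at about (242,292) and (275,292). I'll check this against the TCP projection.

```bash
python3 - <<'E'
from h import *
o=ctrl.get_obs()['ee_pos'];print(proj('side',o),proj('side',np.array([506,393.7,100.])))
E
```

```text
[258.50859833 288.27104271] [259.3860701  312.95078596]
```

Emit:
{"op": "servo_tool", "data": {
  "rows": [
    [0, 0, 0, 0.005, 0.006, 0.15, 60],
    [0, 0, 0, 0.005, 0.006, 0.3, 60],
    [0, 0, 0, 0.005, 0.006, 0.45, 60],
    [0, 0, 0, 0.005, 0.006, 0.53, 60],
    [0, 0, 0, 0.005, 0.006, 0.53, 60],
    [0, 0, 0, 0.005, 0.006, 0.53, 30],
    [0, 0, 0, 0.005, 0.006, 0.53, 5],
    [0, 0, 0, 0.005, 0.006, 0.53, 5],
    [0, 0, 0, 0.005, 0.006, 0.53, 5],
    [0, 0, 0, 0.005, 0.006, 0.53, 5]
  ]
}}

```text
t: 4.45
ee_pos: [505.0, 395.6, 81.1]
orientation: [2.141, 2.299, 0.001]
ft_force: [0.5, 0.1, 2.8]
width: 23.8
grasp_force: 30.0
```

```bash
python3 mv.py 506 393.7 81 4.3
```

```text
t 4.45 pos [505.  395.6  81.1] F [0.5 0.1 2.8] w 23.8 g 29.994365572929382
turn [ 0.    -0.    -0.003] shift [-0.01   0.004  0.   ]
```

Emit:
{"op": "servo_tool", "data": {
  "rows": [
    [0, 0, 0, 0, 0, -0.1, 5],
    [0, 0, 0, 0, 0, -0.25, 5],
    [0, 0, 0, 0, 0, -0.5, 5],
    [0, 0, 0, 0, 0, -0.75, 5],
    [0, 0, 0, 0, 0, -1, 5],
    [0, 0, 0, 0, 0, -1, 5]
  ]
}}

```text
t: 5.2
ee_pos: [506.5, 396.7, 286.9]
orientation: [2.14, 2.298, 0.014]
ft_force: [0.1, -0.5, -1.6]
width: 23.7
grasp_force: 30.0
```

```bash
python3 - <<'E'
from h import *
M=np.array([537.4,1.3,132]);A=np.array([-0.520,0.099,0.848]);A/=np.linalg.norm(A)
# TCP = foot + 76 A ; foot at mouth + s*A
for s in (60,20,0,-32): print(s,(M+(s+76)*A).round(1))
E
python3 mv.py 466.9 14.7 247.3 -10.8 1
```

```text
60 [466.7  14.8 247.4]
20 [487.5  10.8 213.4]
0 [497.9   8.8 196.5]
-32 [514.5   5.7 169.3]
t 5.2 pos [506.5 396.7 286.9] F [ 0.1 -0.5 -1.6] w 23.7 g 29.991521537303925
turn [-0.365 -0.052  0.167] shift [-1.892 -0.335  0.186]
```

Emit:
{"op": "servo_tool", "data": {
  "rows": [
    [-0.08, -0.01, 0.04, -0.2, -0.04, 0, 5],
    [-0.16, -0.02, 0.08, -0.4, -0.08, 0, 5],
    [-0.24, -0.035, 0.12, -0.6, -0.12, 0, 5],
    [-0.32, -0.047, 0.15, -0.8, -0.15, 0, 5],
    [-0.365, -0.052, 0.167, -1, -0.18, 0, 5],
    [-0.365, -0.052, 0.167, -1, -0.18, 0, 5]
  ]
}}

```text
t: 5.95
ee_pos: [480.5, 190.6, 279.2]
orientation: [2.059, 1.706, 0.469]
ft_force: [0.1, 0.3, -1.1]
width: 23.6
grasp_force: 30.0
```

```bash
python3 mv.py 466.7 14.8 247.4 -10.8 1
```

```text
t 5.95 pos [480.5 190.6 279.2] F [ 0.1  0.3 -1.1] w 23.6 g 29.991686940193176
turn [-0.006  0.006  0.003] shift [-0.875 -0.004  0.194]
```

Emit:
{"op": "servo_tool", "data": {
  "rows": [
    [0, 0, 0, -0.2, 0, 0.0, 5],
    [0, 0, 0, -0.4, 0, 0.0, 5],
    [-0.003, 0.003, 0, -0.6, 0, 0.05, 5],
    [-0.006, 0.006, 0.003, -0.8, 0, 0.15, 5],
    [-0.006, 0.006, 0.003, -0.87, 0, 0.19, 5],
    [-0.006, 0.006, 0.003, -0.87, 0, 0.19, 5],
    [-0.006, 0.006, 0.003, -0.87, 0, 0.19, 5]
  ]
}}

```text
t: 6.82
ee_pos: [470.8, 19.1, 249.9]
orientation: [2.056, 1.702, 0.494]
ft_force: [-0.3, -0.3, -0.9]
width: 23.5
grasp_force: 30.0
```

```bash
python3 - <<'E'
from h import *
a,da=grab('side','s2');b,db=grab('top','t2')
r=lambda x:cv2.resize(x[:,:,::-1],(400,400),interpolation=cv2.INTER_CUBIC)
cv2.imwrite('pics/c2.png',np.hstack([r(a[130:230,210:310]),r(b[160:260,230:330])]))
o=ctrl.get_obs();z=Ro.from_rotvec(o['orientation']).as_matrix()[:,2]
f=o['ee_pos']+76*z;print('foot',f.round(1),proj('side',f),proj('top',f),'grip',proj('side',o['ee_pos']-19*z), 'mouth',proj('side',np.array([537.4,1.3,132])))
E
python3 mv.py 466.7 14.8 247.4 -10.8 1
```

```text
foot [510.4  12.2 185.6] [270.73060795 179.26275462] [282.29201568 215.02348156] grip [288.71535788 157.8672189 ] mouth [262.03677064 191.35574407]
t 6.92 pos [470.6  19.4 249.9] F [-0.6  0.3 -0.9] w 23.6 g 29.991637766361237
turn [ 0.002 -0.003  0.   ] shift [-0.026 -0.019  0.003]
```

View pics/c2.png

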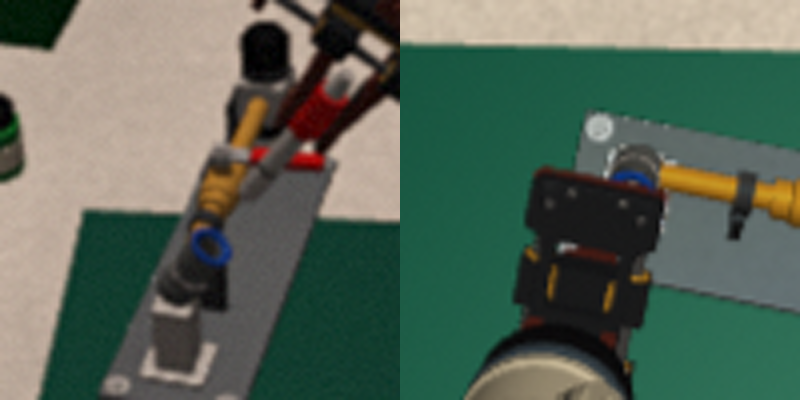

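The tube is held leaning, its stem end at about (271,179) in the side view. That matches the projection of (270.7,179.3). The collar is at (262.8,191.5). Next I'll measure the stem's offset and tilt in the side depth.

```bash
python3 - <<'E'
from h import *
from scipy.optimize import least_squares
f=np.load('pics/s2.npz');P=pts('side',f['d'])[130:230,210:310].reshape(-1,3);I=f['im'][130:230,210:310].reshape(-1,3)
o=ctrl.get_obs();R=Ro.from_rotvec(o['orientation']).as_matrix();z=R[:,2];ft=o['ee_pos']+76*z
L=(P-ft)@R; s=-L[:,2];m=(np.hypot(L[:,0],L[:,1])<16)&(s>5)&(s<55)
L=L[m];s=s[m];print(m.sum(),s.min(),s.max())
r=least_squares(lambda p:np.hypot(L[:,0]-p[0]-p[2]*s,L[:,1]-p[1]-p[3]*s)-8,[0,0,0,0],loss='soft_l1');print('stem offset tool x,y at foot, slopes',r.x.round(3),abs(r.fun).mean())
g=(np.hypot(*((P-ft)@R)[:,:2].T)<14);sl=-((P-ft)@R)[g,2];print(np.histogram(sl,bins=np.arange(-30,130,8)))
# collar, same frame & camera
H=cv2.cvtColor(f['im'][130:230,210:310],cv2.COLOR_RGB2HSV).reshape(-1,3)
b=(H[:,0]>100)&(H[:,0]<130)&(H[:,1]>110)&(np.linalg.norm(P-[537,1,132],axis=1)<26)
q=(P[b]-np.array([537.4,1.3,132]))@R;print('collar rel M in tool',b.sum(),q.mean(0).round(1),q.min(0).round(1),q.max(0).round(1))
i=np.flatnonzero(b);uv=np.c_[i%100,i//100].astype('f4');print(cv2.minEnclosingCircle(uv),uv.mean(0)+[210,130])
E
```

```text
85 5.828084566872984 54.955652376221
stem offset tool x,y at foot, slopes [-3.773  0.048 -0.008  0.021] 1.2323341844648017
(array([ 0,  0,  0,  2, 13, 14, 12, 14, 14, 12, 16, 15,  8, 17, 24, 22, 22,
       30, 31]), array([-30, -22, -14,  -6,   2,  10,  18,  26,  34,  42,  50,  58,  66,
        74,  82,  90,  98, 106, 114, 122]))
collar rel M in tool 59 [-1.1 -2.   1.5] [-17.8 -16.2  -4.9] [16.  13.9 19. ]
((52.5, 61.5), 5.147915363311768) [262.47457504 191.81356049]
```

```bash
python3 - <<'E'
from h import *
f=np.load('pics/s2.npz');D=f['d'];P=pts('side',D)
o=ctrl.get_obs();R=Ro.from_rotvec(o['orientation']).as_matrix();z=R[:,2];ft=o['ee_pos']+76*z
L=(P-ft)@R;s=-L[...,2];m=(np.hypot(L[...,0],L[...,1])<22)&(s>4)&(s<55)
v,u=np.nonzero(m);sv=s[m]
a=proj('side',ft);b=proj('side',ft-55*z);d=(b-a)/np.linalg.norm(b-a);n=np.array([-d[1],d[0]])
w=(np.c_[u,v]-a);t=w@d;e=w@n
for k in range(0,20,4):
    q=(t>=k)&(t<k+4);print(k,q.sum(),e[q].mean().round(2),e[q].min().round(1),e[q].max().round(1))
print('foot end t min',t.min().round(1),'px/mm',np.linalg.norm(b-a)/55,'n',n, 'tool x px',proj('side',ft+10*R[:,0])-a,'tool y px',proj('side',ft+10*R[:,1])-a)
E
```

```text
0 19 -0.35 -3.3 2.5
4 22 -0.64 -3.2 2.1
8 25 -0.32 -3.3 2.4
12 20 -0.54 -3.2 2.0<stdin>:9: RuntimeWarning: Mean of empty slice.
  ret = ret.dtype.type(ret / rcount)
Traceback (most recent call last):
ValueError: zero-size array to reduction operation minimum which has no identity
```

```bash
cat > go.py <<'E'
from mv import *
M=np.array([float(v) for v in sys.argv[2:5]]) if len(sys.argv)>4 else np.array([536.6,2.0,132])
s=float(sys.argv[1]);need(M+(s+76)*A,-10.8,1)
o=ctrl.get_obs();R=Ro.from_rotvec(o['orientation']).as_matrix();L=(o['ee_pos']+76*R[:,2]-M)@R
print('foot rel mouth in tool',L.round(1),'F tool',(o['ft_force']@R).round(1),'M tool',(o['moment']@R).round(2))
E
python3 go.py 6
```

```text
t 6.92 pos [470.6  19.4 249.9] F [-0.6  0.3 -0.9] w 23.6 g 29.991637766361237
turn [ 0.002 -0.003  0.   ] shift [-0.025 -0.024  0.27 ]
foot rel mouth in tool [  5.3   5.1 -60. ] F tool [ 0.2 -1.   0.4] M tool [ 0.21 -0.05 -0.02]
```

Emit:
{"op": "servo_tool", "data": {
  "rows": [
    [0, -0.002, 0, -0.025, -0.024, 0.1, 5],
    [0, -0.002, 0, -0.025, -0.024, 0.2, 5],
    [0, -0.002, 0, -0.025, -0.024, 0.27, 5],
    [0, -0.002, 0, -0.025, -0.024, 0.27, 5],
    [0, -0.002, 0, -0.025, -0.024, 0.27, 5]
  ]
}}

```text
t: 7.55
ee_pos: [493.6, 9.7, 201.6]
orientation: [2.055, 1.701, 0.491]
ft_force: [0.0, 0.5, -0.9]
width: 23.6
grasp_force: 30.0
```

```bash
python3 go.py 6; python3 - <<'E'
from h import *
a,da=grab('side','s3');b,db=grab('top','t3')
r=lambda x:cv2.resize(x[:,:,::-1],(400,400),interpolation=cv2.INTER_CUBIC)
cv2.imwrite('pics/c3.png',np.hstack([r(a[160:220,230:290]),r(b[180:240,260:320])]))
E
```

```text
t 7.55 pos [493.6   9.7 201.6] F [ 0.   0.5 -0.9] w 23.6 g 29.991802275180817
turn [ 0.002 -0.001  0.   ] shift [0.003 0.001 0.001]
foot rel mouth in tool [-0.4  0.  -6.2] F tool [ 0.5 -0.6  0.7] M tool [ 0.25 -0.01 -0.05]
```

View pics/c3.png

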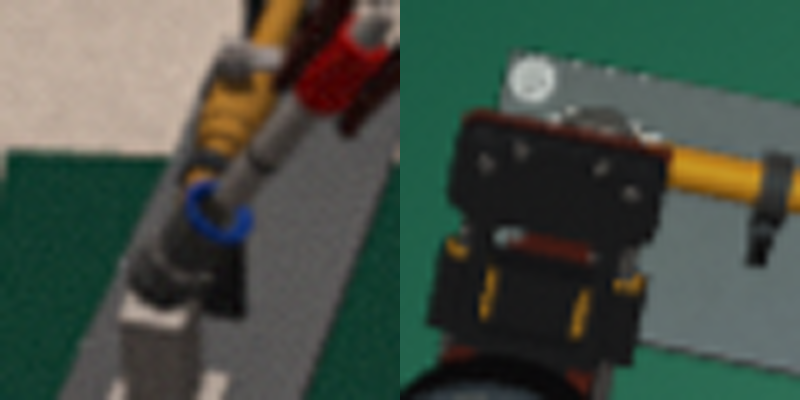

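Side view: the stem end is at (264,189) just above the collar centre at (263,192), about 1 mm left of the bore line. I'll shift +1 mm in tool x and enter.

Emit:
{"op": "servo_tool", "data": {
  "rows": [
    [0, 0, 0, 0.006, 0.0, 0.02, 5],
    [0, 0, 0, 0.006, 0.0, 0.04, 5],
    [0, 0, 0, 0.006, 0.0, 0.055, 5],
    [0, 0, 0, 0.006, 0.0, 0.07, 5],
    [0, 0, 0, 0.006, 0.0, 0.07, 5]
  ]
}}

```text
t: 8.28
ee_pos: [501.0, 8.9, 189.0]
orientation: [2.056, 1.7, 0.489]
ft_force: [0.2, 0.2, 0.2]
width: 23.4
grasp_force: 30.0
```

```bash
python3 go.py -10
```

```text
t 8.28 pos [501.    8.9 189. ] F [0.2 0.2 0.2] w 23.4 g 29.991711974143982
turn [ 0.001 -0.    -0.   ] shift [-0.     0.003  0.008]
foot rel mouth in tool [ 0.1 -0.5  8.4] F tool [ 0.2  0.2 -0.1] M tool [ 0.25  0.   -0.01]
```

Emit:
{"op": "servo_tool", "data": {
  "rows": [
    [0, 0, 0, 0, 0.0, 0.01, 5],
    [0, 0, 0, 0, 0.0, 0.02, 5],
    [0, 0, 0, 0, 0.0, 0.03, 5],
    [0, 0, 0, 0, 0.0, 0.03, 5]
  ]
}}

```text
t: 8.78
ee_pos: [504.1, 8.3, 184.1]
orientation: [2.056, 1.7, 0.49]
ft_force: [0.0, -1.1, -0.5]
width: 23.3
grasp_force: 30.0
```

```bash
python3 go.py -16
```

```text
t 8.78 pos [504.1   8.3 184.1] F [ 0.  -1.1 -0.5] w 23.3 g 29.99185413122177
turn [ 0.001 -0.    -0.   ] shift [-0.001  0.002  0.008]
foot rel mouth in tool [ 0.1 -0.4 14.3] F tool [-1.1 -0.1  0.6] M tool [ 0.24 -0.03  0.01]
```

Emit:
{"op": "servo_tool", "data": {
  "rows": [
    [0, 0, 0, 0, 0.0, 0.01, 5],
    [0, 0, 0, 0, 0.0, 0.02, 5],
    [0, 0, 0, 0, 0.0, 0.03, 5],
    [0, 0, 0, 0, 0.0, 0.04, 5],
    [0, 0, 0, 0, 0.0, 0.04, 5]
  ]
}}

```text
t: 9.4
ee_pos: [508.5, 7.6, 177.3]
orientation: [2.056, 1.7, 0.49]
ft_force: [4.4, 0.1, -5.8]
width: 23.5
grasp_force: 30.0
```

```bash
python3 go.py -32; python3 - <<'E'
from h import *
a,da=grab('side','s4')
r=lambda x:cv2.resize(x[:,:,::-1],(600,600),interpolation=cv2.INTER_CUBIC)
cv2.imwrite('pics/c4.png',r(a[150:220,230:300]))
E
```

```text
t 9.4 pos [508.5   7.6 177.3] F [ 4.4  0.1 -5.8] w 23.5 g 29.98651295900345
turn [ 0.002 -0.    -0.   ] shift [-0.001  0.001  0.048]
foot rel mouth in tool [ 0.3 -0.2 22.4] F tool [0.9 0.6 7.2] M tool [ 0.11  0.05 -0.03]
```

View pics/c4.png

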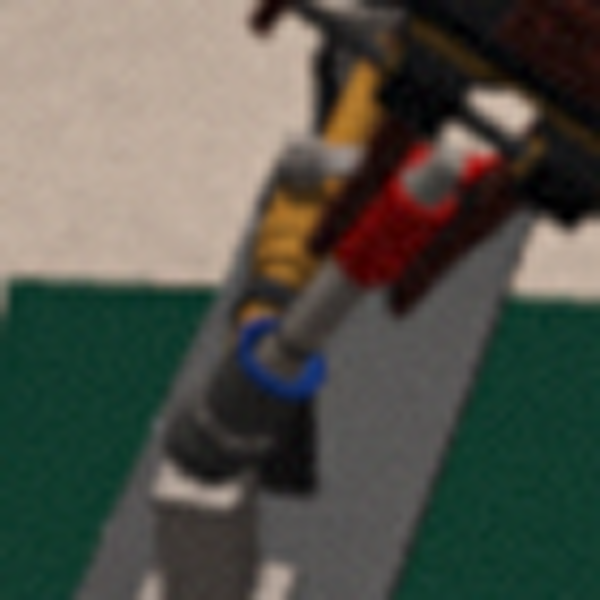

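The stem is in the fitting with no lateral load. The black ring is at (264,191), just short of the collar. I'll push on towards the bottom.

Emit:
{"op": "servo_tool", "data": {
  "rows": [
    [0, 0, 0, 0, 0.0, 0.01, 5],
    [0, 0, 0, 0, 0.0, 0.02, 5],
    [0, 0, 0, 0, 0.0, 0.03, 5]
  ]
}}

```text
t: 9.82
ee_pos: [511.4, 7.0, 172.6]
orientation: [2.056, 1.7, 0.49]
ft_force: [-5.7, 1.2, 6.1]
width: 23.9
grasp_force: 30.0
```

```bash
python3 go.py -32
```

```text
t 9.82 pos [511.4   7.  172.6] F [-5.7  1.2  6.1] w 23.9 g 29.997792541980743
turn [ 0.002 -0.    -0.   ] shift [-0.001  0.001  0.02 ]
foot rel mouth in tool [ 0.2 -0.2 28. ] F tool [ 0.1 -1.7 -8.3] M tool [ 0.34 -0.01 -0.02]
```

Emit:
{"op": "servo_tool", "data": {
  "rows": [
    [0, 0, 0, 0, 0.0, 0.007, 5],
    [0, 0, 0, 0, 0.0, 0.014, 5],
    [0, 0, 0, 0, 0.0, 0.02, 5]
  ]
}}

```text
t: 10.2
ee_pos: [513.4, 6.6, 169.3]
orientation: [2.055, 1.7, 0.491]
ft_force: [-18.2, 3.2, 25.6]
width: 23.7
grasp_force: 30.0
```

```bash
python3 go.py -32
```

```text
t 10.2 pos [513.4   6.6 169.3] F [-18.2   3.2  25.6] w 23.7 g 30.01101404428482
turn [ 0.002 -0.    -0.   ] shift [-0.001  0.001  0.001]
foot rel mouth in tool [ 0.2 -0.1 31.8] F tool [ -0.3  -2.  -31.5] M tool [ 0.55 -0.07  0.01]
```

It has bottomed: 31.5 N at 31.8 mm depth. I'll hold, then open and back off along the bore.

Emit:
{"op": "servo_tool", "data": {
  "rows": [
    [0, 0, 0, 0, 0, 0.002, 5],
    [0, 0, 0, 0, 0, 0.002, 5],
    [0, 0, 0, 0, 0, 0.0, 50],
    [0, 0, 0, 0, 0, 0, 50],
    [0, 0, 0, 0, 0, 0, 50],
    [0, 0, 0, 0, 0, -0.1, 50],
    [0, 0, 0, 0, 0, -0.3, 50],
    [0, 0, 0, 0, 0, -0.55, 50],
    [0, 0, 0, 0, 0, -0.8, 50],
    [0, 0, 0, 0, 0, -0.8, 50]
  ]
}}

```text
t: 11.45
ee_pos: [430.6, 22.9, 308.2]
orientation: [2.052, 1.697, 0.499]
ft_force: [0.2, 0.1, 0.3]
width: 49.8
grasp_force: 0.0
```

```bash
python3 - <<'E'
from h import *
a,da=grab('side','s5')
r=lambda x:cv2.resize(x[:,:,::-1],(600,600),interpolation=cv2.INTER_CUBIC)
cv2.imwrite('pics/c5.png',r(a[150:220,230:300]))
E
python3 mv.py 440 -40 270 -10.8
```

```text
t 11.5 pos [430.4  22.7 306.2] F [-0.3  0.7 -0.1] w 49.8 g 0.0
turn [ 0.377 -0.001 -0.   ] shift [-0.299 -0.007  0.209]
```

View pics/c5.png

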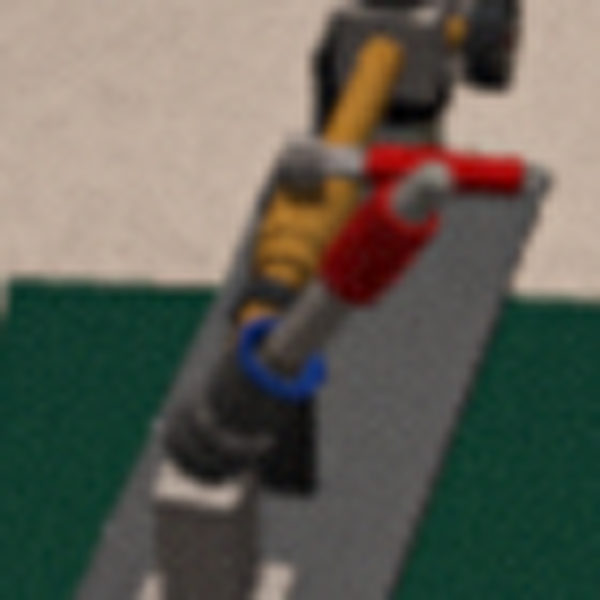

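The tube stands in the fitting with its ring at the collar, at about (264,191). The lever runs from (266,169) to (292,171), still shut. I'll check the nozzle end numerically and work out the lever approach.

```bash
python3 - <<'E'
from h import *
A=np.array([-0.520,0.099,0.848]);A/=np.linalg.norm(A);M=np.array([536.6,2.0,132])
P=pts('side',np.load('pics/s5.npz')['d']);im=np.load('pics/s5.npz')['im'];H=cv2.cvtColor(im,cv2.COLOR_RGB2HSV)
d=np.linalg.norm(P-(M+63*A),axis=-1)<35;m=d&((H[...,0]<6)|(H[...,0]>172))&(H[...,1]>130)
s=(P-M)@A;print('sleeve s range (expect 43..83)',np.percentile(s[m],[2,50,98]).round(1))
d=(np.linalg.norm(np.cross(P-M,A),axis=-1)<16)&(s>60);print('nozzle end s (expect 101)',np.sort(s[d])[-6:].round(1))
E
python3 mv.py 490.5 -76 260 -10.8
```

```text
sleeve s range (expect 43..83) [42.  66.9 84.7]
nozzle end s (expect 101) [558.1 558.1 558.1 558.4 558.4 558.7]
t 11.5 pos [430.4  22.7 306.2] F [-0.3  0.7 -0.1] w 49.8 g 0.0
turn [ 0.377 -0.001 -0.   ] shift [-0.429  0.204  0.402]
```

Emit:
{"op": "servo_tool", "data": {
  "rows": [
    [0.05, 0, 0, -0.2, 0.0, 0, 40],
    [0.14, 0, 0, -0.43, 0.0, 0, 20],
    [0.24, 0, 0, -0.43, 0.1, 0.1, 0],
    [0.32, 0, 0, -0.43, 0.2, 0.25, 0],
    [0.377, 0, 0, -0.43, 0.204, 0.4, 0],
    [0.377, 0, 0, -0.43, 0.204, 0.4, 0],
    [0.377, 0, 0, -0.43, 0.204, 0.4, 0]
  ]
}}

```text
t: 12.38
ee_pos: [488.5, -76.5, 257.0]
orientation: [-2.417, -1.998, 0.007]
ft_force: [-0.1, -0.4, 0.9]
width: 0.5
grasp_force: 0.0
```

```bash
python3 mv.py 490.5 -76 110 -10.8
```

```text
t 12.38 pos [488.5 -76.5 257. ] F [-0.1 -0.4  0.9] w 0.5 g 0.0
turn [-0.005 -0.    -0.   ] shift [0.004 0.014 0.735]
```

Emit:
{"op": "servo_tool", "data": {
  "rows": [
    [-0.005, 0, 0, 0.0, 0.01, 0.2, 0],
    [-0.005, 0, 0, 0.0, 0.01, 0.4, 0],
    [-0.005, 0, 0, 0.0, 0.01, 0.6, 0],
    [-0.005, 0, 0, 0.0, 0.01, 0.735, 0],
    [-0.005, 0, 0, 0.0, 0.01, 0.735, 0],
    [-0.005, 0, 0, 0.0, 0.01, 0.735, 0]
  ]
}}

```text
t: 13.12
ee_pos: [491.3, -76.7, 113.0]
orientation: [2.418, 2.0, 0.006]
ft_force: [0.5, 0.6, 0.9]
width: 0.6
grasp_force: 0.0
```

```bash
cat > lv.py <<'E'
from mv import *
o=ctrl.get_obs();p=o['ee_pos']-[541,-121,122];R=Ro.from_rotvec(o['orientation']).as_matrix()
print(round(o['t'],2),'station xs,ys,z',round(p@[.982,-.187,0],1),round(p@[.187,.982,0],1),round(p[2],1),'F tool',(o['ft_force']@R).round(1),'tool axes',R[:,:2].T.round(3))
E
python3 lv.py
```

```text
13.12 station xs,ys,z -57.1 34.2 -9.0 F tool [ 0.7  0.3 -0.9] tool axes [[ 0.187  0.982  0.001]
 [ 0.982 -0.187  0.005]]
```

Emit:
{"op": "servo_tool", "data": {
  "rows": [
    [0, 0, 0, -0.08, -0.005, 0, 0],
    [0, 0, 0, -0.14, -0.015, 0, 0],
    [0, 0, 0, -0.215, -0.025, 0, 0],
    [0, 0, 0, -0.25, -0.015, 0, 0],
    [0, 0, 0, -0.29, -0.005, 0, 0],
    [0, 0, 0, -0.325, 0.015, 0, 0],
    [0, 0, 0, -0.36, 0.035, 0, 0],
    [0, 0, 0, -0.36, 0.035, 0, 0]
  ]
}}

```text
t: 14.12
ee_pos: [484.4, -149.4, 111.2]
orientation: [2.42, 2.001, 0.003]
ft_force: [0.2, -0.6, -1.1]
width: 0.4
grasp_force: 0.0
```

```bash
python3 lv.py
```

```text
14.12 station xs,ys,z -50.3 -38.4 -10.8 F tool [-0.5  0.3  1.1] tool axes [[ 0.188  0.982  0.   ]
 [ 0.982 -0.188  0.003]]
```

Emit:
{"op": "servo_tool", "data": {
  "rows": [
    [0, 0, 0, -0.03, 0.03, 0, 0],
    [0, 0, 0, -0.06, 0.063, 0, 0],
    [0, 0, 0, -0.085, 0.1, 0, 0],
    [0, 0, 0, -0.1, 0.125, 0, 0],
    [0, 0, 0, -0.1, 0.14, 0, 0],
    [0, 0, 0, -0.1, 0.15, 0, 0]
  ]
}}

```text
t: 14.88
ee_pos: [509.9, -174.2, 111.3]
orientation: [2.42, 2.001, 0.002]
ft_force: [-2.7, -0.8, -0.1]
width: 0.6
grasp_force: 1.1
```

```bash
python3 lv.py; python3 - <<'E'
from h import *
a,da=grab('side','s6');b,db=grab('top','t6')
r=lambda x:cv2.resize(x[:,:,::-1],(400,400),interpolation=cv2.INTER_CUBIC)
cv2.imwrite('pics/c6.png',np.hstack([r(a[120:220,220:320]),r(b[160:260,270:370])]))
E
```

```text
14.88 station xs,ys,z -20.6 -58.1 -10.7 F tool [-1.3 -2.5  0. ] tool axes [[ 0.188  0.982  0.   ]
 [ 0.982 -0.188  0.002]]
```

View pics/c6.png

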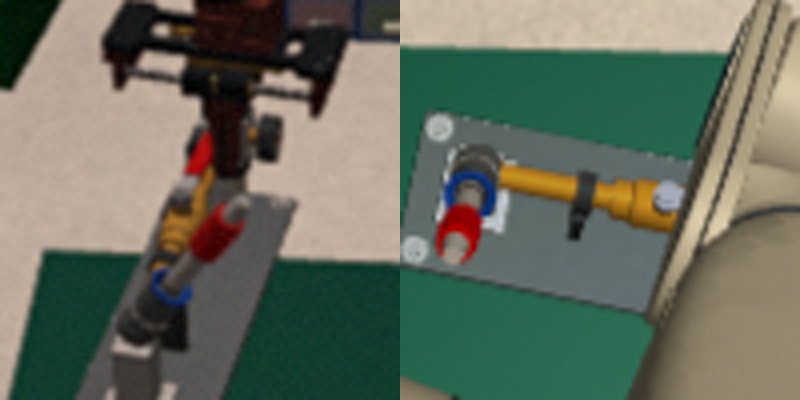

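The lever lies nearly along the pipe, red at about (271,157) in the side view. The finger shows only about 2.5 N, which is turning resistance. I'll push on until the stop.

Emit:
{"op": "servo_tool", "data": {
  "rows": [
    [0, 0, 0, 0, 0.008, 0, 0],
    [0, 0, 0, 0, 0.016, 0, 0],
    [0, 0, 0, 0, 0.02, 0, 0]
  ]
}}

```text
t: 15.35
ee_pos: [513.7, -174.7, 111.4]
orientation: [2.42, 2.002, 0.003]
ft_force: [-4.1, -1.3, 2.2]
width: 0.7
grasp_force: 2.4
```

```bash
python3 lv.py
```

```text
15.35 station xs,ys,z -16.8 -57.9 -10.6 F tool [-2.  -3.8 -2.2] tool axes [[ 0.187  0.982  0.   ]
 [ 0.982 -0.187  0.002]]
```

Emit:
{"op": "servo_tool", "data": {
  "rows": [
    [0, 0, 0, 0, 0.005, 0, 0],
    [0, 0, 0, 0, 0.01, 0, 0],
    [0, 0, 0, 0, 0.01, 0, 0]
  ]
}}

```text
t: 15.72
ee_pos: [513.7, -174.7, 111.3]
orientation: [-2.419, -2.002, 0.001]
ft_force: [-9.8, -1.2, 6.0]
width: 0.5
grasp_force: 4.8
```

```bash
python3 lv.py
```

```text
15.72 station xs,ys,z -16.7 -57.8 -10.7 F tool [-3.  -9.4 -6. ] tool axes [[ 0.187  0.982  0.001]
 [ 0.982 -0.187 -0.002]]
```

The force rises without motion, so the lever is at its stop. I'll back off to the front and up, then look.

Emit:
{"op": "servo_tool", "data": {
  "rows": [
    [0, 0, 0, 0, -0.1, 0, 0],
    [0, 0, 0, 0, -0.25, 0, 0],
    [0, 0, 0, 0, -0.25, -0.25, 0],
    [0, 0, 0, 0, -0.25, -0.5, 0],
    [0, 0, 0, 0, -0.4, -0.8, 0],
    [0, 0, 0, 0, -0.7, -0.9, 0],
    [0, 0, 0, -0.3, -0.9, -0.9, 0],
    [0, 0, 0, -0.6, -0.9, -0.9, 0],
    [0, 0, 0, -0.9, -0.9, -0.9, 0],
    [0, 0, 0, -0.9, -0.9, -0.9, 0]
  ]
}}

```text
t: 16.98
ee_pos: [304.6, -321.7, 291.5]
orientation: [2.422, 1.994, 0.004]
ft_force: [-0.3, 1.0, -0.7]
width: 0.4
grasp_force: 0.0
```

```bash
python3 lv.py; python3 - <<'E'
from h import *
a,da=grab('side','s7');b,db=grab('top','t7')
cv2.imwrite('pics/c7.png',np.hstack([cv2.resize(a[110:310,160:360,::-1],(400,400)),cv2.resize(b[110:310,110:430,::-1],(400,400))]))
for n,f,d in(('side',a,da),('top',b,db)):
    P=pts(n,d);X,Y,Z=np.moveaxis(P,-1,0);H=cv2.cvtColor(f,cv2.COLOR_RGB2HSV)
    m=(np.hypot(X-541,Y+121)<95)&(Z>112)&(Z<136)&((H[...,0]<5)|(H[...,0]>174))&(H[...,1]>130)
    q=np.c_[X[m],Y[m]];c=q.mean(0);v=np.linalg.svd(q-c)[2][0];v*=-np.sign(v[1]);print(n,m.sum(),c.round(1),v.round(3),'valve rad',np.arctan2(v[1],v[0])%6.283-(np.pi-.188))
A=np.array([-0.520,0.099,0.848]);A/=np.linalg.norm(A);M=np.array([536.6,2.0,132]);P=pts('side',da);H=cv2.cvtColor(a,cv2.COLOR_RGB2HSV)
m=(np.linalg.norm(P-(M+63*A),axis=-1)<35)&((H[...,0]<6)|(H[...,0]>172))&(H[...,1]>130);print('sleeve s',np.percentile(((P-M)@A)[m],[2,50,98]))
E
```

```text
16.98 station xs,ys,z -194.6 -241.3 169.5 F tool [ 0.9 -0.5  0.7] tool axes [[ 0.192  0.981 -0.001]
 [ 0.981 -0.192  0.005]]
side 50 [ 531.5 -170.8] [-0.145 -0.989] valve rad 1.6132718651182656
top 144 [ 532.7 -171.4] [-0.17  -0.985] valve rad 1.5873009358792607
sleeve s [46.02012506 68.43146397 84.22687913]
```

View pics/c7.png

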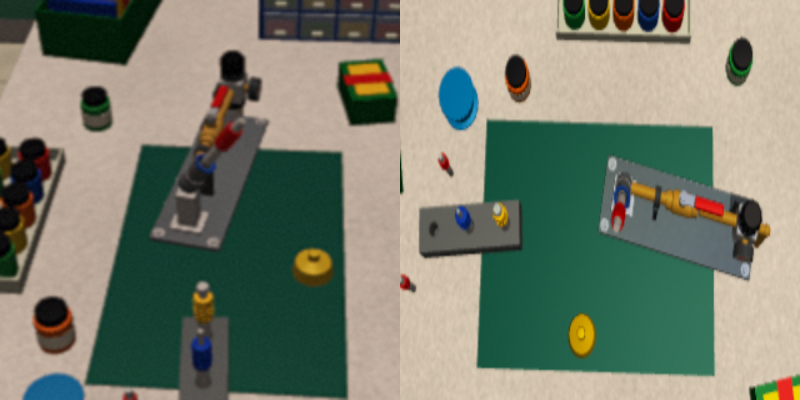

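The lever lies along the pipe, measured at about 1.59 rad. The tube is seated in the fitting with its sleeve at the expected depth. The other tubes and the things on the counter are undisturbed, and the arm is clear of everything, so I'm handing in.

```bash
python3 -c "
from workcell import ctrl
print(ctrl.close_job())"
```

```text
the job is handed in; nothing more can be done
None
```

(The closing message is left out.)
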